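# Pin the swivel and find which way the canister's cap opens

## Task

Lock the swivelling parts canister by putting the steel pin fully down through the eyelet of its ear, then take off its winged cap: nothing shows whether it opens clockwise or anticlockwise, so try one way and, if it stops at once, the other. Do not let the canister swing round or shift the other things on the desk, and leave the pin in. Finish while still holding the cap, right way up, lifted clear above the canister's mouth.

Things in the scene. Friction and masses are not known exactly. Their poses are not given: they have to be found in the camera images.
- pin_centre (a point): Centre of the steel locking pin, 80 mm long, upright in a wooden rest block (50 x 50 x 32 mm). Lower 30 mm: plain 8 mm rod, tapered end; upper 50 mm: grip barrel, 16 mm diameter, whose lower end is a shoulder. The point is 40 mm above the rod end, 10 mm above the shoulder; z runs up the pin. In the rest, and when home in the ear, the shoulder sits on a face 32 mm above the desk.
- ear_hole (a point): Centre, on the upper face, of the 10 mm eyelet in the aluminium ear (34 mm wide, 8 mm thick, top 32 mm above the desk) of the canister's foot, 95 mm from the canister's axis on its -y side. 2 mm under the ear the fixed steel base has a matching 11 mm hole, 22 mm deep, lined up at the start. Pushed home, the pin's rod passes through both and stops the swivel.
- canister (a joint): Swivel of the canister on its fixed base, rad, 0 at the start (holes lined up), positive anticlockwise from above. Unpinned it turns with little drag (0.03 N m), so it would follow the cap round.
- mouth (a point): Centre of the canister's rim, 101 mm above the desk on the swivel axis. The canister is a grey upright cylinder, 68 mm diameter, on a round base 92 mm wide fixed to the desk. x is horizontal, along the wing of the closed cap at the start; -y points to the ear; z up.
- cap_wing (a point): Centre of the wing of the canister's grey cap (70 g): bar 46 mm long (x), 14 thick (y), 26 tall, on a 56 mm disc whose top, 13 mm below, is about flush with the rim; lugs reach 32 mm below. Sprung quick-turn thread: drags a little (under 0.2 N m), comes free after 60 deg of turn (50 to 110 will do) one way only, which way varies, unseen; the other way a hard stop within 20 deg. Free, it lifts straight off.
- console_centre (a point): Bystander: charcoal handheld games console, 100 x 235 x 20 mm, lying flat; its centre.
- cup_rim (a point): Bystander: white ceramic pencil cup, 76 mm diameter, 95 mm tall; centre of its rim. Pencils stand in it, 150 mm tall.
- figurine_centre (a point): Bystander: small white robot figurine on a clear acrylic stand 70 mm square, 101 mm tall; half-way up.
- case_centre (a point): Bystander: flat clear plastic game case, 105 x 170 x 12 mm; its centre.
- eraser_centre (a point): Bystander: eraser, 22 x 50 x 12 mm; its centre.

How it is judged:
By the outcome, as a careful person would: the job done as asked, in the order asked, and still so for the second after the job is handed in, while the arm keeps its last pose, push and grip.
It also fails if it takes over 61 s, if anything falls off the work surface, if the arm or the gripper's body presses on something with over 40 N, if the wrist force passes 120 N, or if a joint passes its speed limit or range.

## Robot

A 6-joint arm with a two-finger parallel gripper is mounted at the origin on the work surface. World frame = base frame: x ahead of the robot, y to its left, z up, the work surface at z = 0. Lengths are in mm, angles in degrees, forces in N, time in s.
With the tool pointing down it reaches from about 350 to 850 mm from the base axis. Payload 8.1 kg.
Tool frame: the origin (TCP) lies midway between the tips of the shut fingers; the grasp point (between the pads) lies 19 mm behind it; z points along the fingers, y is the direction in which the jaws open and shut (so a half turn about z gives the same grasp; the last joint's range is limited). The gripper opens to 85 mm and grips with 20 to 120 N. Pads are 22 mm wide; open, the fingers measure 114 mm over their backs; the gripper's body (76 mm by 85 mm) begins 54 mm behind the grasp point. The pads swing forward as they close: fully open they stand 13 mm farther back than shut.
Start: joints at [-81.211, 7.471, 85.268, -0, 87.261, -4.893], TCP at [141.942, -582.973, 231.292] pointing down, gripper open.
Joint ranges: [-169.43, 169.43], [-51.17, 129.36], [1.28, 143.12], [-76.62, 256.62], [0, 156.53], [-152.29, 152.29]. Speed limits (degrees/s): [136.94, 136.94, 159.86, 180, 180, 180].

## Interface

Orientations are given as [roll, pitch, yaw] about the fixed x, y, z axes, in that order (R = Rz(yaw) Ry(pitch) Rx(roll)).
In Python, from bench import r gives the robot as it stands.
- The arm moves only by the tool carry_out, never from a script. Its argument "increments" is a list of rows, each a list of 3 entries, a list of its own where there are three numbers: the shift along the tool's x, y, z in m, then the turn, a rotation vector about the tool's x, y, z in rad, then the closure, from 0 (fully open) to 1 (shut). A call has 1 to 12 rows; each row shifts and turns the pose as measured when the row begins, along the tool's axes as they then stand; what a row does not reach is not made up. A row lasts 1/10 s, in which the tool goes at most 50 mm and 8.59 degrees, less where a joint would pass 70% of its speed; a pose out of reach is approached as far as the arm can. A call with a gripper value outside its range is refused whole. The fingers move at their own pace and stop on an object; "newtons" is the grip in N (left out, the last holds). Time passes only in rows, so rows that do not move let the fingers close. It gives the time, the measured TCP pose, the force and the opening at its end, in the units of the state.
- r.sense(): the state, without advancing time (a new reading comes with each control period).
- r.snapshot(name): name is "scene" or "top" or "wrist"; returns a dict with "image" (384x512x3 uint8, blue, green, red), "vertical_fov" (degrees; the focal length in pixels is half the picture's height over the tangent of half this angle, whatever the lens; pixels are square), "cx", "cy" (the principal point, pixels), "k1" (the pictures are not rectified: a ray, as slopes to the right and down, at radius r is drawn at 1 + k1 r^2 times it, then the intrinsics apply), "rvec" (rotation vector, rad) and "tvec" (3), from world to camera coordinates, as OpenCV has them. Camera axes: x right, y down, z forward; pixel columns grow to the right and rows downward; lengths in mm; the calibration is good to about 2 mm. A picture is of the moment at which its call begins. There is no depth.
- r.hand_in(): hands the job in, once; it reports no verdict.
The state is a dict: "time": time; "joint_pos": joint angles; "qd": joint speeds; "joint_efforts": joint torques, N m; "tool_pos": TCP position; "tcp_rot": TCP orientation; "ft_force": force on the tool from outside, world axes, zero at the start; "wrist_torque": the same for the moment, N m; "finger_gap": finger opening in mm.
Only numpy, scipy, OpenCV 4.12 (cv2) and the standard library are available. Lean on these libraries where they do the work, as an engineer would, in place of code of your own. Each camera call takes 0.05 s, during which the arm holds its last target.

## Working session

There is one attempt and no reset: what is moved stays moved. The work goes in short steps, Python scripts to look and compute and a tool call to move; the robot and the scene stay as the last step left them, time stands still between calls to the robot, and variables do not carry over. Pictures are saved under pics/ and viewed, and the job is handed in when it is done.

Besides the shell and the picture viewer there is one more tool, called after "Call:" as name(argument=value, ...) on one line, values as JSON. carry_out: Moves the arm, as the interface text tells. Its arguments: {"type":"object","properties":{"increments":{"type":"array"},"newtons":{"type":"number"}},"required":["increments"]}

```bash
mkdir -p pics; ls
cat > h.py <<'E'
import numpy as np, cv2, pickle
def snap(r,n,fn):
    s=r.snapshot(n); cv2.imwrite('pics/'+fn+'.png',s['image']); pickle.dump(s,open('pics/'+fn+'.pkl','wb')); return s
def load(fn): return pickle.load(open('pics/'+fn+'.pkl','rb'))
def ray(s,u,v):
    f=192/np.tan(np.radians(s['vertical_fov']/2))
    K=np.array([[f,0,s['cx']],[0,f,s['cy']],[0,0,1.]])
    p=cv2.undistortPoints(np.array([[[u,v]]],float),K,np.array([s['k1'],0,0,0.]))[0,0]
    # iterative undistort
    R=cv2.Rodrigues(np.array(s['rvec'],float))[0]; t=np.array(s['tvec'],float).ravel()
    d=R.T@np.array([p[0],p[1],1]); return -R.T@t,d/np.linalg.norm(d)
def onz(s,u,v,z):
    c,d=ray(s,u,v); return c+d*(z-c[2])/d[2]
def proj(s,P):
    f=192/np.tan(np.radians(s['vertical_fov']/2))
    K=np.array([[f,0,s['cx']],[0,f,s['cy']],[0,0,1.]])
    return cv2.projectPoints(np.array(P,float).reshape(-1,3),np.array(s['rvec'],float),np.array(s['tvec'],float),K,np.array([s['k1'],0,0,0.]))[0][:,0]
E
python3 - <<'E'
from bench import r
from h import *
for n in ['scene','top','wrist']:
    s=snap(r,n,n+'0'); print(n,s['vertical_fov'],s['cx'],s['cy'],s['k1'],ray(s,256,192))
print(r.sense())
E
```

```text
pics
scene 42.86042072033677 256.54869159111115 186.51225999592248 0.03872820847323848 (array([1088.32700027, -447.3669019 , 1047.0545688 ]), array([-0.41095977,  0.36732868, -0.83437504]))
top 53.015012561809854 259.63326144438344 185.25461321551077 -0.008940879522025632 (array([ 507.72001725,    8.31298245, 1097.36018121]), array([ 0.09591974, -0.02648966, -0.99503653]))
wrist 67.49299747152108 256.80001705836753 192.97079185329008 -0.009991560638492918 (array([ 224.00299395, -562.22262165,  372.69333146]), array([-0.31573009, -0.07169246, -0.94613672]))
{'time': 0.15, 'joint_pos': array([-8.12099724e+01,  7.50710691e+00,  8.53160863e+01, -3.61714088e-04,
        8.72632276e+01, -4.89273699e+00]), 'qd': array([ 0.02964352, -0.15342869, -0.11972823, -0.0228525 ,  0.06281794,
       -0.07953227]), 'joint_efforts': array([-9.88828901e-06, -5.70062649e+01, -5.01157665e+01, -2.72091256e-04,
        9.65591578e-03,  4.64727725e-05]), 'tool_pos': array([ 141.88226821, -582.52685612,  230.45429184]), 'tcp_rot': array([-1.79913863e+02, -7.01091873e-03,  1.36827768e+01]), 'ft_force': array([ 0.25230435,  0.60679242, -0.25185101]), 'wrist_torque': array([0.00565363, 0.00560507, 0.02516639]), 'finger_gap': 85.39561746428505}
```

View pics/scene0.png

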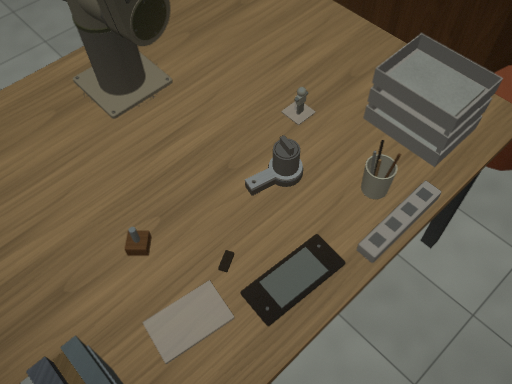

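View pics/top0.png

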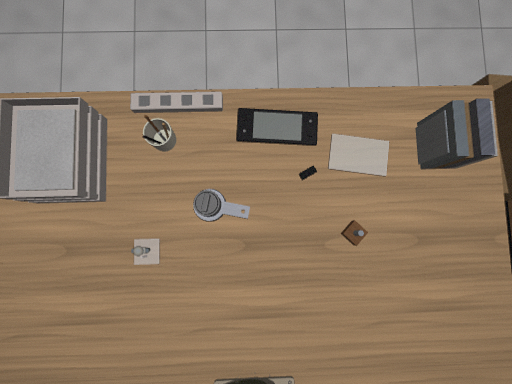

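View pics/wrist0.png

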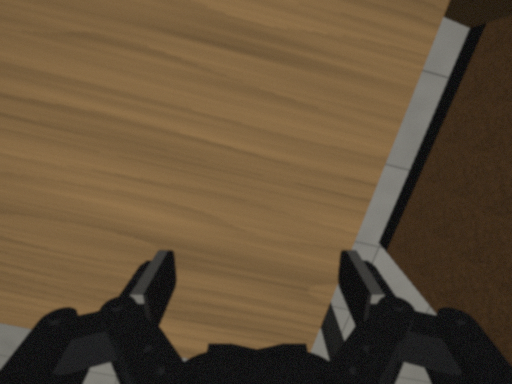

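Run:
```python
from h import *
s=load('top0');im=s['image']
a=cv2.resize(im[180:260,120:270],None,fx=5,fy=5,interpolation=cv2.INTER_CUBIC)
cv2.imwrite('pics/c1.png',a)
b=cv2.resize(im[210:255,330:380],None,fx=8,fy=8,interpolation=cv2.INTER_CUBIC)
s=load('scene0');im=s['image']
c=cv2.resize(im[215:265,115:165],None,fx=8,fy=8,interpolation=cv2.INTER_CUBIC)
cv2.imwrite('pics/c2.png',np.hstack([b,c[:360]]))
cv2.imwrite('pics/c3.png',cv2.resize(im[125:200,235:315],None,fx=7,fy=7,interpolation=cv2.INTER_CUBIC))
```

```text
(no output)
```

View pics/c1.png

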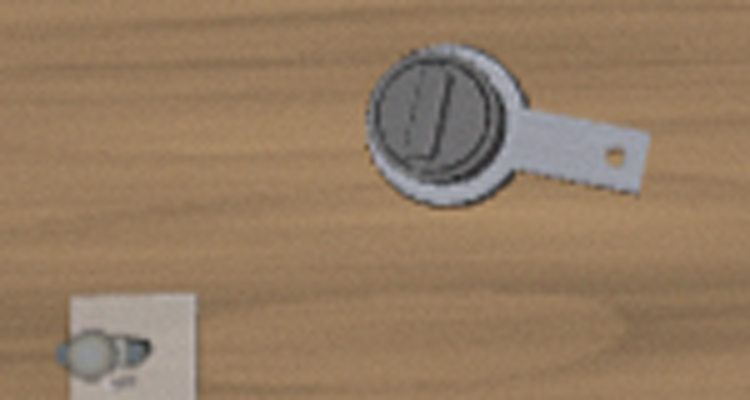

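View pics/c2.png

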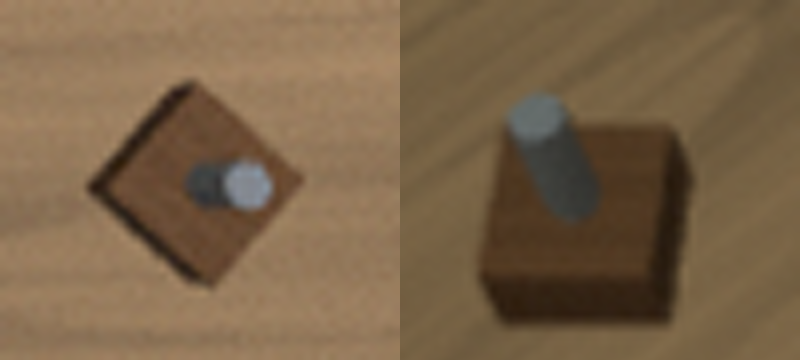

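View pics/c3.png

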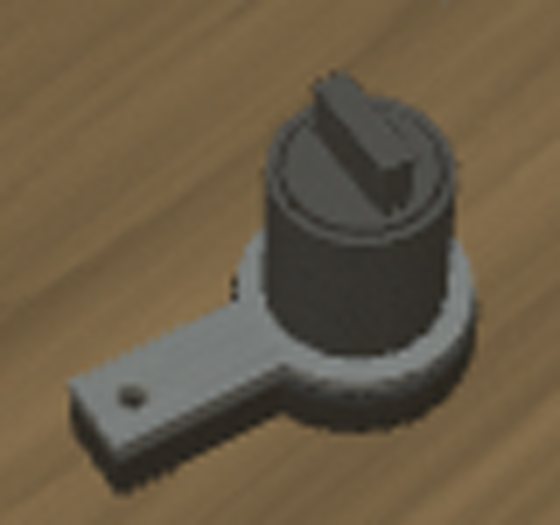

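```bash
cat >> h.py <<'E'
def tri(obs):
    A=np.zeros((3,3));b=np.zeros(3);L=[]
    for s,u,v in obs:
        c,d=ray(s,u,v);M=np.eye(3)-np.outer(d,d);A+=M;b+=M@c;L.append((c,d))
    p=np.linalg.solve(A,b)
    return p,[np.linalg.norm(np.cross(p-c,d)) for c,d in L]
E
python3 - <<'E'
from h import *
t=load('top0');s=load('scene0')
pt=lambda x,y,k,u,v:((x+.5)/k-.5+u,(y+.5)/k-.5+v)
P=[pt(246,187,8,330,210),pt(138,117,8,115,215)]
print('pin top',tri([(t,*P[0]),(s,*P[1])]),onz(t,*P[0],82),onz(s,*P[1],82))
P=[pt(615,156,5,120,180),pt(131,396,7,235,125)]
print('hole',tri([(t,*P[0]),(s,*P[1])]),onz(t,*P[0],32),onz(s,*P[1],32))
# base ellipse: centre of base ring at top view, foot top
# block corners top z=32 top view
for q in [(190,85),(300,180),(210,286),(100,187)]: print('blk',onz(t,*pt(*q,8,330,210),32))
# cap disc centre ~z101, canister rim
print('cap',onz(t,*pt(432,117,5,120,180),101), 'scene',onz(s,*pt(361,165,7,235,125),101))
# wing edges top z127
for q in [(424,62),(453,72),(404,150),(433,160)]: print('wing',onz(t,*pt(*q,5,120,180),127))
for q in [(320,88),(340,72),(410,158),(385,172)]: print('wingS',onz(s,*pt(*q,7,235,125),127))
print('base', onz(t,*pt(447,126,5,120,180),32))
print('fig',onz(t,*pt(90,355,5,120,180),101),onz(t,138,250,0),onz(t,158,238,0))
print('cup',onz(t,157,128,95),'eraser',onz(t,308,172,12))
E
```

```text
pin top (array([ 489.55306887, -292.27071022,   79.09945963]), [np.float64(0.05380966874949332), np.float64(0.05380966874923412)]) [ 489.63651632 -291.36918195   82.        ] [ 491.30794063 -292.77493259   82.        ]
hole (array([559.10003888,  18.17303676,  30.36457748]), [np.float64(0.3691252346398435), np.float64(0.3691252346397608)]) [559.24978837  18.44742916  32.        ] [559.73069405  17.12852638  32.        ]
blk [ 524.51528599 -288.53921464   32.        ]
blk [ 490.57769516 -325.19986437   32.        ]
blk [ 455.23007853 -291.56566314   32.        ]
blk [ 490.29790787 -255.08938592   32.        ]
cap [578.65267415 111.66047244 101.        ] scene [579.8969721  111.31339132 101.        ]
wing [604.68759794 112.59810189 127.        ]
wing [599.23826307  98.10210298 127.        ]
wing [560.60698571 123.18192225 127.        ]
wing [555.19290731 108.76408026 127.        ]
wingS [559.95555493 110.01071219 127.        ]
wingS [559.70310724 120.10544039 127.        ]
wingS [603.40417552 110.14049159 127.        ]
wingS [601.71850205  99.65983015 127.        ]
base [578.36726173 110.64221147  32.        ]
fig [462.58682818 285.96109593 101.        ] [459.63312532 313.00794913   0.        ] [491.20529467 257.58156418   0.        ]
cup [781.28796563 238.72656797  95.        ] eraser [ 665.92208005 -171.09284728   12.        ]
```

Call:
carry_out(increments=[[[0, 0, 0], [0, 0, -0.14], 0], [[0, 0, 0], [0, 0, -0.14], 0], [[0, 0, 0], [0, 0, -0.14], 0], [[0, 0, 0], [0, 0, -0.14], 0], [[0, 0, 0], [0, 0, -0.14], 0], [[0, 0, 0], [0, 0, -0.14], 0], [[0, 0, 0], [0, 0, -0.14], 0], [[0, 0, 0], [0, 0, -0.14], 0]])

```text
time: 0.95
tool_pos: [141.6, -580.5, 226.6]
tcp_rot: [-179.8, -0.4, 80.2]
ft_force: [0.1, -0.1, 0.1]
finger_gap: 85.4
```

```bash
cat >> h.py <<'E'
from scipy.spatial.transform import Rotation as Ro
def go(r,P,yaw=None):
    st=r.sense(); R=Ro.from_euler('xyz',st['tcp_rot'],degrees=True)
    print('t',st['time'],'pos',st['tool_pos'].round(2),'rpy',st['tcp_rot'].round(2),'gap',round(st['finger_gap'],1),'F',st['ft_force'].round(1),'T',st['wrist_torque'].round(2),'q',st['joint_pos'].round(1))
    if P is not None:
        P=np.where(np.isnan(P),st['tool_pos'],P)
        print('shift mm',(R.inv().apply(np.array(P)-st['tool_pos'])).round(1))
        if yaw is not None: print('rotvec',(R.inv()*Ro.from_euler('xyz',[180,0,yaw],degrees=True)).as_rotvec().round(4))
E
python3 -c "
from bench import r
from h import *
go(r,[490.,-292,180],78)"
```

```text
t 0.95 pos [ 141.56 -580.51  226.58] rpy [-179.85   -0.45   80.25] gap 85.4 F [ 0.1 -0.1  0.1] T [-0.02  0.   -0.01] q [-81.2   7.7  85.5  -0.   87.3 -71.5]
shift mm [343.  294.7  48.5]
rotvec [-0.0028 -0.0078  0.0393]
```

Call:
carry_out(increments=[[[0.034, 0.029, 0.002], [0, 0, 0.004], 0], [[0.034, 0.029, 0.002], [0, 0, 0.004], 0], [[0.034, 0.029, 0.002], [0, 0, 0.004], 0], [[0.034, 0.029, 0.002], [0, 0, 0.004], 0], [[0.034, 0.029, 0.002], [0, 0, 0.004], 0], [[0.034, 0.029, 0.002], [0, 0, 0.004], 0], [[0.034, 0.029, 0.002], [0, 0, 0.004], 0], [[0.034, 0.029, 0.002], [0, 0, 0.004], 0], [[0.034, 0.029, 0.002], [0, 0, 0.004], 0], [[0.034, 0.029, 0.002], [0, 0, 0.004], 0]])

```text
time: 1.95
tool_pos: [495.0, -290.9, 204.3]
tcp_rot: [-179.6, -0.5, 77.7]
ft_force: [0.1, -0.2, 1.1]
finger_gap: 85.3
```

```bash
python3 -c "
from bench import r
from h import *
go(r,[490.,-292,200],78)
s=snap(r,'wrist','w1')
print(proj(s,[[490,-292,82],[490,-292,32]]))"
```

```text
t 1.95 pos [ 495.03 -290.87  204.27] rpy [-179.64   -0.51   77.74] gap 85.3 F [ 0.1 -0.2  1.1] T [-0.02  0.01 -0.04] q [-35.8   4.8  91.    0.3  84.8 -23.5]
shift mm [-2.2 -4.7  4.3]
rotvec [-0.0062 -0.009  -0.0046]
[[252.80256898 189.90477328]
 [253.67747814 176.36155468]]
```

View pics/w1.png

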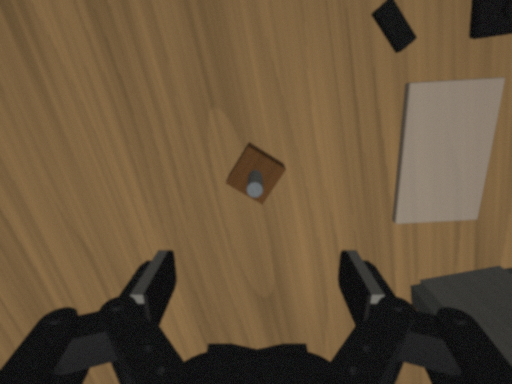

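Call:
carry_out(increments=[[[-0.001, -0.002, 0.03], [-0.006, -0.009, -0.004], 0], [[0, 0, 0.03], [0, 0, 0], 0], [[0, 0, -0.0005], [0, 0, 0], 0], [[0, 0, -0.0005], [0, 0, 0], 0]])

```text
time: 2.4
tool_pos: [500.5, -282.3, 143.7]
tcp_rot: [179.9, -0.2, 78.6]
ft_force: [-0.0, -1.5, 1.4]
finger_gap: 85.0
```

```bash
python3 -c "
from bench import r
from h import *
go(r,[490.,-292,140],78)
s=snap(r,'wrist','w2')
go(r,[490.,-292,140],78)
im=s['image'];cv2.imwrite('pics/w2c.png',cv2.resize(im[120:260,190:320],None,fx=4,fy=4,interpolation=cv2.INTER_CUBIC))
print(proj(s,[[490,-292,82],[490,-292,32]]))"
```

```text
t 2.4 pos [ 500.47 -282.31  143.68] rpy [179.87  -0.21  78.58] gap 85.0 F [-0.  -1.5  1.4] T [ 0.05 -0.01  0.02] q [-34.7   6.8  95.3   0.3  77.9 -23.3]
shift mm [-11.6  -8.4   3.6]
rotvec [ 0.0023 -0.0037  0.0101]
t 2.45 pos [ 500.26 -282.29  143.61] rpy [179.89  -0.22  78.57] gap 85.5 F [-0.6 -0.3 -0.7] T [-0.06  0.02 -0.  ] q [-34.7   6.8  95.3   0.3  77.9 -23.3]
shift mm [-11.6  -8.1   3.5]
rotvec [ 0.0019 -0.0039  0.0099]
[[245.94453354 224.8744891 ]
 [247.73886343 202.25607574]]
```

View pics/w2c.png

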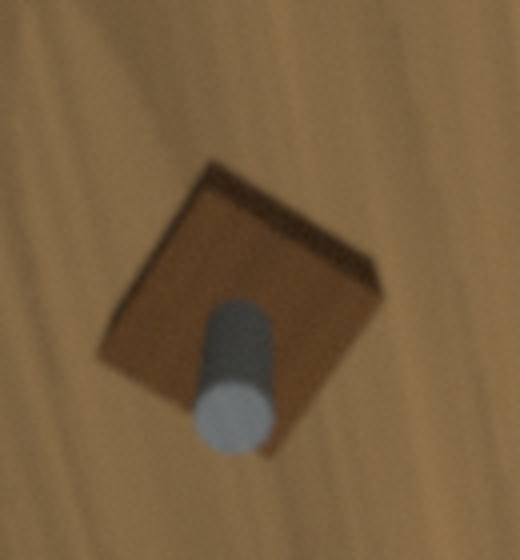

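```bash
python3 -c "
from h import *
s=load('w2')
p=lambda x,y:((x+.5)/4-.5+190,(y+.5)/4-.5+120)
print(onz(s,*p(234,417),82), onz(s,*p(238,332),32))
for q in [(213,183),(380,295),(268,458),(98,352)]: print(onz(s,*p(*q),32))
t=load('top0');sc=load('scene0');print(tri([(s,*p(234,417)),(t,360.3,232.9),(sc,131.8,229.2)]))
"
```

```text
[ 491.84582991 -291.49936249   82.        ] [ 491.20785043 -292.62406433   32.        ]
[ 493.07253299 -256.22933751   32.        ]
[ 525.6697481 -290.1438807   32.       ]
[ 491.62739356 -326.47890703   32.        ]
[ 457.51655948 -291.01294309   32.        ]
(array([ 490.48550165, -292.30675686,   79.98382321]), [np.float64(1.1148383685838885), np.float64(0.8634028427464089), np.float64(0.41393096433366794)])
```

Call:
carry_out(increments=[[[-0.006, -0.004, 0.01], [0, 0, 0.01], 0], [[-0.004, -0.002, 0.01], [0, 0, 0], 0], [[-0.0015, -0.001, 0.02], [0, 0, 0], 0], [[0, 0, 0.01], [0, 0, 0], 0], [[0, 0, -0.0005], [0, 0, 0], 0], [[0, 0, -0.0005], [0, 0, 0], 0]])

```text
time: 3.05
tool_pos: [491.4, -297.1, 96.8]
tcp_rot: [179.5, -0.0, 77.7]
ft_force: [0.1, 0.6, -0.3]
finger_gap: 85.5
```

```bash
python3 -c "
from bench import r
from h import *
go(r,[491.,-291.8,46],78)"
```

```text
t 3.05 pos [ 491.41 -297.15   96.83] rpy [ 1.795e+02 -3.000e-02  7.772e+01] gap 85.5 F [ 0.1  0.6 -0.3] T [0.03 0.06 0.02] q [-36.4   9.   98.    0.2  72.5 -24.2]
shift mm [ 5.1 -2.  50.8]
rotvec [ 0.0087 -0.0004 -0.0049]
```

Call:
carry_out(increments=[[[0.003, -0.001, 0.008], [0.006, 0, -0.004], 0], [[0.001, -0.0005, 0.008], [0, 0, 0], 0], [[0, 0, 0.008], [0, 0, 0], 0], [[0, 0, 0.006], [0, 0, 0], 0], [[0, 0, 0.002], [0, 0, 0], 0], [[0, 0, -0.0005], [0, 0, 0], 0], [[0, 0, -0.0005], [0, 0, 0], 0]])

```text
time: 3.75
tool_pos: [492.0, -292.8, 64.7]
tcp_rot: [179.8, 0.0, 78.0]
ft_force: [0.1, 0.2, -0.3]
finger_gap: 85.5
```

```bash
python3 -c "
from bench import r
from h import *
go(r,[491.,-291.8,46],78)"
```

```text
t 3.75 pos [ 492.   -292.84   64.74] rpy [1.7976e+02 2.0000e-02 7.8010e+01] gap 85.5 F [ 0.1  0.2 -0.3] T [-0.   -0.02  0.01] q [-35.9  11.2  99.2   0.1  69.4 -24. ]
shift mm [ 0.8 -1.3 18.7]
rotvec [0.0042 0.0004 0.0002]
```

Call:
carry_out(increments=[[[0.0005, -0.001, 0.006], [0.003, 0, 0], 0], [[0, 0, 0.006], [0, 0, 0], 0], [[0, 0, 0.004], [0, 0, 0], 0], [[0, 0, 0.001], [0, 0, 0], 0], [[0, 0, -0.0005], [0, 0, 0], 0]])

```text
time: 4.25
tool_pos: [491.4, -292.4, 47.3]
tcp_rot: [179.9, 0.0, 78.0]
ft_force: [0.1, 0.0, 0.3]
finger_gap: 85.6
```

```bash
python3 -c "
from bench import r
from h import *
go(r,[491.,-291.8,46],78)
s=snap(r,'wrist','w3');cv2.imwrite('pics/w3c.png',s['image'][150:])"
```

```text
t 4.25 pos [ 491.4  -292.42   47.32] rpy [1.7989e+02 5.0000e-02 7.8000e+01] gap 85.6 F [0.1 0.  0.3] T [0.02 0.   0.01] q [-35.9  12.5  99.7  -0.   67.7 -23.9]
shift mm [ 0.5 -0.5  1.3]
rotvec [0.0019 0.0008 0.0001]
```

View pics/w3c.png

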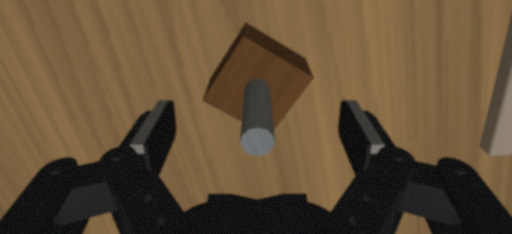

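Call:
carry_out(increments=[[[0, 0, -0.0003], [0, 0, 0], 1], [[0, 0, -0.0003], [0, 0, 0], 1], [[0, 0, -0.0003], [0, 0, 0], 1], [[0, 0, -0.0003], [0, 0, 0], 1], [[0, 0, -0.0003], [0, 0, 0], 1], [[0, 0, -0.0003], [0, 0, 0], 1], [[0, 0, -0.0003], [0, 0, 0], 1], [[0, 0, -0.0003], [0, 0, 0], 1]], newtons=60)

```text
time: 5.1
tool_pos: [491.9, -292.8, 51.0]
tcp_rot: [179.8, 0.1, 78.0]
ft_force: [-0.2, 0.3, -0.9]
finger_gap: 14.3
```

```bash
python3 -c "
from bench import r
from h import *
go(r,[491.,-291.8,110],78)
"
```

```text
t 5.1 pos [ 491.94 -292.81   51.  ] rpy [1.7981e+02 8.0000e-02 7.8000e+01] gap 14.3 F [-0.2  0.3 -0.9] T [0.05 0.05 0.02] q [-35.9  12.2  99.6   0.   68.  -23.9]
shift mm [  0.7  -0.9 -59. ]
rotvec [ 0.0033  0.0014 -0.    ]
```

Call:
carry_out(increments=[[[0, 0, -0.005], [0, 0, 0], 1], [[0, 0, -0.01], [0, 0, 0], 1], [[0, 0, -0.01], [0, 0, 0], 1], [[0, 0, -0.012], [0, 0, 0], 1], [[0, 0, -0.012], [0, 0, 0], 1], [[0, 0, -0.008], [0, 0, 0], 1], [[0, 0, -0.003], [0, 0, 0], 1], [[0, 0, 0], [0, 0, 0], 1]])

```text
time: 5.9
tool_pos: [492.7, -293.3, 118.7]
tcp_rot: [179.6, 0.2, 78.0]
ft_force: [0.2, 0.2, -0.2]
finger_gap: 14.4
```

```bash
python3 -c "
from bench import r
from h import *
go(r,[559.4,18,110],78)
s=snap(r,'wrist','w4')
s=snap(r,'scene','s4')"
```

```text
t 5.9 pos [ 492.7  -293.35  118.68] rpy [1.7964e+02 1.6000e-01 7.8000e+01] gap 14.4 F [ 0.2  0.2 -0.2] T [-0.   -0.05 -0.02] q [-35.9   7.6  97.1   0.   74.9 -23.9]
shift mm [318.4   0.5   7.8]
rotvec [0.0063 0.0028 0.0001]
```

View pics/w4.png

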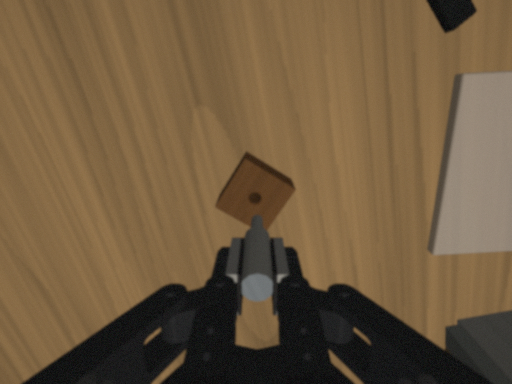

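View pics/s4.png

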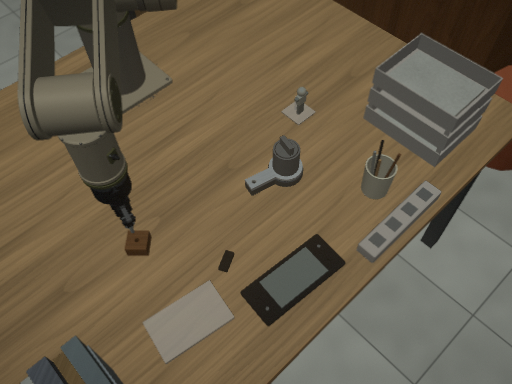

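```bash
python3 -c "
from h import *
s=load('w4');im=s['image']
cv2.imwrite('pics/w4c.png',cv2.resize(im[145:305,205:305],None,fx=5,fy=5,interpolation=cv2.INTER_CUBIC)[:600])
g=cv2.cvtColor(im,cv2.COLOR_BGR2GRAY)[188:208,244:266].astype(float)
w=np.clip(np.median(g)-12-g,0,None); ys,xs=np.mgrid[188:208,244:266]
u,v=(w*xs).sum()/w.sum(),(w*ys).sum()/w.sum(); print(u,v,onz(s,u,v,32)); print(g.astype(int)[::2,::2])
"
```

```text
254.88162672476398 197.64923747276688 [ 491.89887924 -291.6724342    32.        ]
[[69 73 70 69 66 66 71 68 69 70 71]
 [70 69 69 67 67 66 67 70 69 72 69]
 [71 73 68 64 58 55 55 61 64 68 70]
 [69 66 63 50 47 41 41 46 61 68 71]
 [67 70 59 44 42 41 35 40 48 69 72]
 [67 69 58 45 40 39 39 37 45 67 72]
 [66 69 63 44 40 40 37 35 53 68 70]
 [69 69 68 56 48 46 43 49 64 70 72]
 [68 70 67 66 64 59 61 62 72 72 69]
 [68 67 69 70 70 68 71 72 69 70 65]]
```

View pics/w4c.png

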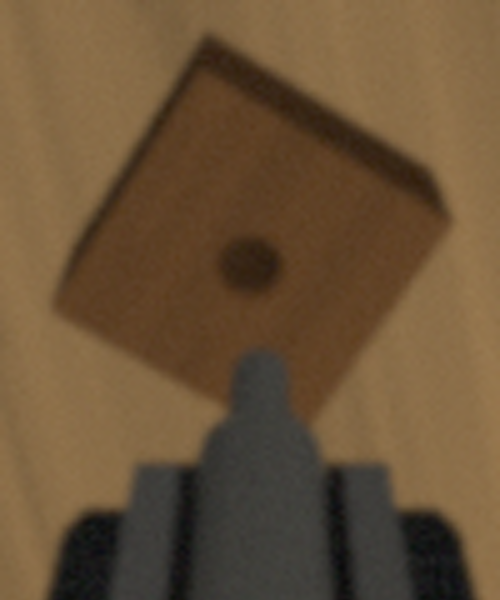

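Call:
carry_out(increments=[[[0.015, 0, 0], [0.005, 0, 0], 1], [[0.03, 0, 0], [0, 0, 0], 1], [[0.035, 0, 0], [0, 0, 0], 1], [[0.035, 0, 0], [0, 0, 0], 1], [[0.035, 0, 0], [0, 0, 0], 1], [[0.035, 0, 0], [0, 0, 0], 1], [[0.035, 0, 0], [0, 0, 0], 1], [[0.03, 0, 0], [0, 0, 0], 1], [[0.02, 0, 0], [0, 0, 0], 1], [[0.01, 0, 0], [0, 0, 0], 1], [[0.005, 0, 0], [0, 0, 0], 1], [[0, 0, 0], [0, 0, 0], 1]])

```text
time: 7.2
tool_pos: [547.1, 5.9, 108.6]
tcp_rot: [-179.0, -0.0, 78.0]
ft_force: [-0.4, -0.7, -1.1]
finger_gap: 14.3
```

```bash
python3 -c "
from bench import r
from h import *
go(r,[559.4,17,115],78)"
```

```text
t 7.2 pos [547.07   5.93 108.59] rpy [-1.7905e+02 -1.0000e-02  7.7990e+01] gap 14.3 F [-0.4 -0.7 -1.1] T [-0.03 -0.02 -0.  ] q [-4.800e+00  5.600e+00  1.005e+02  1.000e-01  7.490e+01  7.100e+00]
shift mm [13.4  9.6 -6.6]
rotvec [-0.0166 -0.0002 -0.0003]
```

Call:
carry_out(increments=[[[0.006, 0.004, -0.004], [-0.008, 0, 0], 1], [[0.004, 0.003, -0.003], [-0.006, 0, 0], 1], [[0.001, 0.001, -0.001], [0, 0, 0], 1], [[0, 0, 0], [0, 0, 0], 1], [[0, 0, 0], [0, 0, 0], 1]])

```text
time: 7.7
tool_pos: [558.2, 12.6, 117.4]
tcp_rot: [-179.9, 0.0, 77.8]
ft_force: [-1.5, 0.7, -1.4]
finger_gap: 14.2
```

```bash
cat > m.py <<'E'
from bench import r
from h import *
import sys
def hole(s,z=32,guess=(559.4,18)):
    im=s['image'];u0,v0=proj(s,[[*guess,z]])[0].astype(int);print('pred',u0,v0);return u0,v0
fn=sys.argv[1]
go(r,[559.5,17,118],78)
s=snap(r,'wrist',fn); go(r,None)
im=s['image']
u0,v0=hole(s)
cv2.imwrite('pics/'+fn+'c.png',cv2.resize(im[v0-60:v0+100,u0-60:u0+60],None,fx=4,fy=4,interpolation=cv2.INTER_CUBIC)[:600]);print('origin',u0-60,v0-60)
E
python3 m.py w5
```

```text
t 7.7 pos [558.23  12.6  117.38] rpy [-1.7994e+02  4.0000e-02  7.7760e+01] gap 14.2 F [-1.5  0.7 -1.4] T [-0.05  0.02 -0.02] q [-4.   5.9 99.1 -0.  75.   8.3]
shift mm [ 4.6  0.3 -0.6]
rotvec [-0.001   0.0006 -0.0042]
t 7.75 pos [558.24  12.6  117.42] rpy [-1.7995e+02  4.0000e-02  7.7760e+01] gap 14.3 F [ 0.1 -0.9 -0.5] T [0.02 0.03 0.08] q [-4.   5.9 99.1 -0.  75.   8.3]
pred 256 193
origin 196 133
```

View pics/w5c.png

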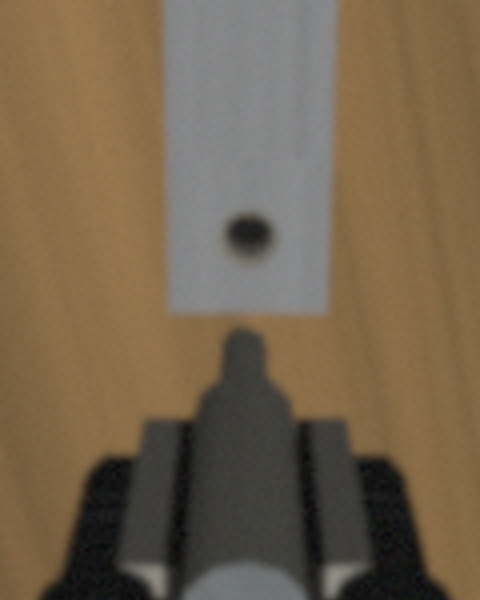

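```bash
python3 -c "
from bench import r
from h import *
s=load('w5');g=cv2.cvtColor(s['image'],cv2.COLOR_BGR2GRAY)
u0,v0=258,191
b=g[v0-12:v0+13,u0-12:u0+13].astype(float);print(b.astype(int)[::2,::2])
w=np.clip(np.median(b)-20-b,0,None);w=np.minimum(w,35);ys,xs=np.mgrid[v0-12:v0+13,u0-12:u0+13]
u,v=(w*xs).sum()/w.sum(),(w*ys).sum()/w.sum()
H=onz(s,u,v,32);print(u,v,H)
T=H[:2]-[491.90,-291.67]+[491.94,-292.81];print('target TCP',T)
go(r,[*T,100],78)
"
```

```text
[[137 135 134 135 136 132 132 132 134 136 137 136 137]
 [137 136 136 134 134 130 132 132 135 133 136 137 136]
 [138 136 135 134 136 133 133 133 136 136 137 138 138]
 [136 135 133 134 132 122 119 123 130 138 136 139 136]
 [137 135 134 124 100  72  72  82 109 131 137 138 139]
 [138 135 131 105  55  34  35  34  66 112 136 137 138]
 [138 136 131  95  43  32  30  32  50 102 130 140 139]
 [136 135 128 103  64  46  40  49  66 107 131 138 137]
 [136 137 134 118  91  74  66  74  92 117 133 136 138]
 [137 137 134 125 119 104  98 104 117 130 137 138 138]
 [136 136 135 133 130 122 122 124 128 137 137 138 139]
 [140 137 135 132 133 132 134 133 134 136 137 139 139]
 [137 136 135 132 135 131 133 133 135 136 137 137 136]]
257.87202874516305 191.41348811498065 [560.61818095  19.93678416  32.        ]
target TCP [560.65818095  18.79678416]
t 7.75 pos [558.24  12.6  117.42] rpy [-1.7995e+02  4.0000e-02  7.7760e+01] gap 14.3 F [ 0.1 -0.9 -0.5] T [0.02 0.03 0.08] q [-4.   5.9 99.1 -0.  75.   8.3]
shift mm [ 6.6  1.1 17.4]
rotvec [-0.0009  0.0006 -0.0041]
```

Call:
carry_out(increments=[[[0.003, 0.0005, 0.004], [0, 0, -0.002], 1], [[0.002, 0.0005, 0.008], [0, 0, -0.002], 1], [[0.001, 0, 0.008], [0, 0, 0], 1], [[0, 0, 0.006], [0, 0, 0], 1], [[0, 0, 0.002], [0, 0, 0], 1], [[0, 0, 0], [0, 0, 0], 1], [[0, 0, 0], [0, 0, 0], 1]])

```text
time: 8.45
tool_pos: [559.2, 18.5, 85.1]
tcp_rot: [-179.8, 0.1, 78.0]
ft_force: [-0.4, 0.2, -0.1]
finger_gap: 14.3
```

Run:
```python
from bench import r
from h import *
go(r,[560.6,18.5,84],78)
s=snap(r,'wrist','w6');t=snap(r,'scene','s6')
cv2.imwrite('pics/w6c.png',np.hstack([cv2.resize(s['image'][130:250,206:306],None,fx=4,fy=4,interpolation=cv2.INTER_CUBIC),cv2.resize(t['image'][120:240,210:310],None,fx=4,fy=4,interpolation=cv2.INTER_CUBIC)]))
```

```text
t 8.45 pos [559.23  18.51  85.08] rpy [-1.7977e+02  6.0000e-02  7.7990e+01] gap 14.3 F [-0.4  0.2 -0.1] T [-0.05  0.01 -0.04] q [ -3.3   8.3 100.1  -0.   71.8   8.7]
shift mm [0.3 1.3 1.1]
rotvec [-0.0041  0.0011 -0.0002]
```

View pics/w6c.png

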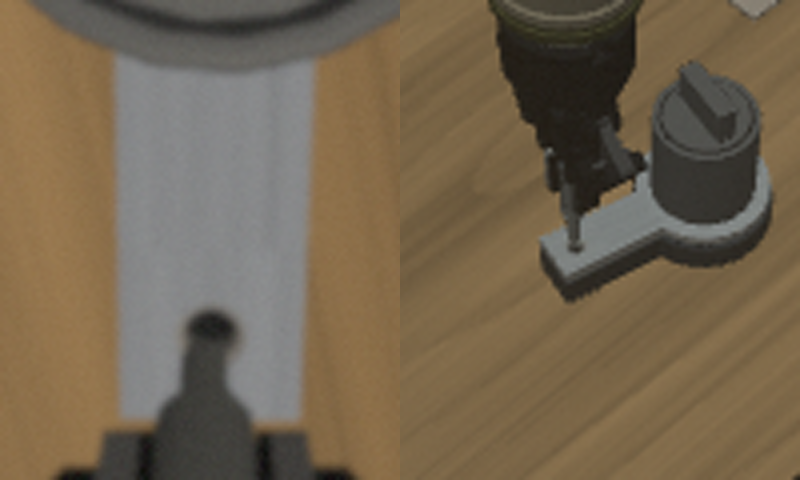

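Call:
carry_out(increments=[[[0.0002, 0.001, 0], [-0.004, 0, 0], 1], [[0, 0.0003, 0], [0, 0, 0], 1], [[0, 0, 0], [0, 0, 0], 1]])

```text
time: 8.85
tool_pos: [561.6, 18.3, 86.4]
tcp_rot: [179.8, 0.0, 78.0]
ft_force: [-0.2, 0.1, -0.1]
finger_gap: 14.4
```

Run:
```python
from bench import r
from h import *
go(r,[560.6,18.5,47],78)
s=snap(r,'wrist','w7')
cv2.imwrite('pics/w7c.png',cv2.resize(s['image'][170:260,206:306],None,fx=5,fy=5,interpolation=cv2.INTER_CUBIC))
```

```text
t 8.85 pos [561.6   18.27  86.4 ] rpy [1.7985e+02 5.0000e-02 7.7980e+01] gap 14.4 F [-0.2  0.1 -0.1] T [ 0.04 -0.03  0.04] q [-3.300e+00  8.200e+00  1.001e+02 -1.000e-01  7.160e+01  8.700e+00]
shift mm [ 0.  -1.1 39.4]
rotvec [ 0.0027  0.0008 -0.0004]
```

View pics/w7c.png

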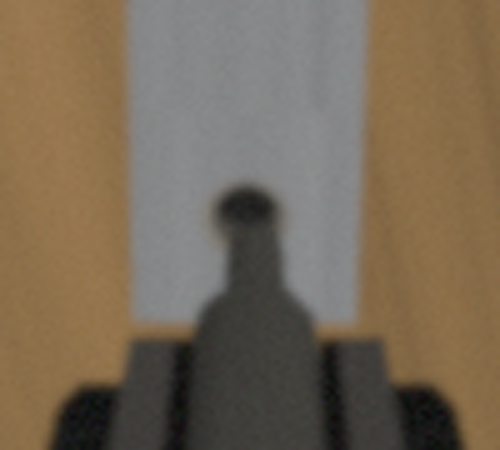

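Call:
carry_out(increments=[[[0, -0.0006, 0.001], [0.001, 0, 0], 1], [[0, 0, 0.001], [0, 0, 0], 1], [[0, 0, 0], [0, 0, 0], 1]])

```text
time: 9.2
tool_pos: [561.1, 18.4, 84.5]
tcp_rot: [179.9, 0.0, 78.0]
ft_force: [-0.0, 0.1, -0.6]
finger_gap: 14.3
```

Run:
```python
from bench import r
from h import *
go(r,[560.6,18.5,47],78)
```

```text
t 9.2 pos [561.12  18.37  84.48] rpy [1.7989e+02 4.0000e-02 7.7980e+01] gap 14.3 F [-0.   0.1 -0.6] T [-0.01 -0.04  0.05] q [-3.300e+00  8.300e+00  1.002e+02 -1.000e-01  7.140e+01  8.700e+00]
shift mm [ 0.  -0.6 37.5]
rotvec [ 0.002   0.0007 -0.0004]
```

Call:
carry_out(increments=[[[0, -0.0005, 0.002], [0.001, 0, 0], 1], [[0, 0, 0.002], [0, 0, 0], 1], [[0, 0, 0.002], [0, 0, 0], 1], [[0, 0, 0.001], [0, 0, 0], 1]])

```text
time: 9.6
tool_pos: [560.5, 18.5, 76.8]
tcp_rot: [180.0, 0.0, 78.0]
ft_force: [-1.3, 0.3, -0.1]
finger_gap: 14.3
```

Run:
```python
from bench import r
from h import *
go(r,[560.6,18.5,47],78)
s=snap(r,'wrist','w8')
cv2.imwrite('pics/w8c.png',cv2.resize(s['image'][170:260,206:306],None,fx=5,fy=5,interpolation=cv2.INTER_CUBIC))
```

```text
t 9.6 pos [560.5   18.49  76.79] rpy [1.7996e+02 4.0000e-02 7.7980e+01] gap 14.3 F [-1.3  0.3 -0.1] T [-0.    0.01 -0.01] q [-3.300e+00  8.800e+00  1.005e+02 -1.000e-01  7.060e+01  8.700e+00]
shift mm [ 0.1  0.1 29.8]
rotvec [ 0.0007  0.0007 -0.0004]
```

View pics/w8c.png

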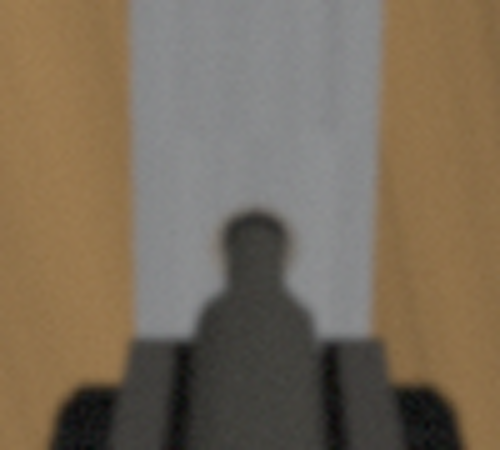

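Call:
carry_out(increments=[[[0, 0, 0.002], [0, 0, 0], 1], [[0, 0, 0.002], [0, 0, 0], 1], [[0, 0, 0.002], [0, 0, 0], 1]])

```text
time: 9.95
tool_pos: [560.6, 18.5, 70.4]
tcp_rot: [179.9, 0.0, 78.0]
ft_force: [-0.4, -0.4, -0.9]
finger_gap: 13.8
```

Run:
```python
from bench import r
from h import *
go(r,[560.6,18.5,47],78)
```

```text
t 9.95 pos [560.61  18.48  70.44] rpy [1.7995e+02 4.0000e-02 7.7980e+01] gap 13.8 F [-0.4 -0.4 -0.9] T [ 0.02 -0.01  0.03] q [-3.300e+00  9.300e+00  1.007e+02 -1.000e-01  7.000e+01  8.700e+00]
shift mm [ 0.  -0.  23.4]
rotvec [ 0.0009  0.0007 -0.0004]
```

Call:
carry_out(increments=[[[0, 0, 0.003], [0, 0, 0], 1], [[0, 0, 0.003], [0, 0, 0], 1], [[0, 0, 0.003], [0, 0, 0], 1], [[0, 0, 0.002], [0, 0, 0], 1]])

```text
time: 10.35
tool_pos: [560.5, 18.5, 58.3]
tcp_rot: [180.0, 0.0, 78.0]
ft_force: [-0.4, 0.3, -1.0]
finger_gap: 14.3
```

Run:
```python
from bench import r
from h import *
go(r,[560.6,18.5,47],78)
```

```text
t 10.35 pos [560.5   18.49  58.26] rpy [1.7996e+02 4.0000e-02 7.7970e+01] gap 14.3 F [-0.4  0.3 -1. ] T [-0.    0.03  0.05] q [ -3.3  10.1 101.1  -0.   68.7   8.7]
shift mm [ 0.   0.1 11.3]
rotvec [ 0.0007  0.0007 -0.0005]
```

Call:
carry_out(increments=[[[0, 0, 0.002], [0, 0, 0], 1], [[0, 0, 0.002], [0, 0, 0], 1], [[0, 0, 0.001], [0, 0, 0], 1], [[0, 0, 0.001], [0, 0, 0], 1]])

```text
time: 10.75
tool_pos: [560.4, 18.5, 51.4]
tcp_rot: [180.0, 0.0, 78.0]
ft_force: [-0.6, -0.4, -1.4]
finger_gap: 14.5
```

Run:
```python
from bench import r
from h import *
go(r,[560.6,18.5,47],78)
```

```text
t 10.75 pos [560.38  18.49  51.44] rpy [1.7998e+02 5.0000e-02 7.7980e+01] gap 14.5 F [-0.6 -0.4 -1.4] T [ 0.04 -0.01 -0.03] q [-3.300e+00  1.070e+01  1.013e+02 -1.000e-01  6.800e+01  8.700e+00]
shift mm [0.1 0.2 4.4]
rotvec [ 0.0003  0.0008 -0.0004]
```

Call:
carry_out(increments=[[[0, 0, 0.001], [0, 0, 0], 1], [[0, 0, 0.001], [0, 0, 0], 1], [[0, 0, 0.001], [0, 0, 0], 1]])

```text
time: 11.05
tool_pos: [561.8, 18.2, 49.9]
tcp_rot: [179.8, 0.0, 78.0]
ft_force: [-0.6, -0.7, 7.0]
finger_gap: 13.8
```

Run:
```python
from bench import r
from h import *
go(r,[560.6,18.5,47],78)
```

```text
t 11.05 pos [561.78  18.24  49.94] rpy [1.7982e+02 4.0000e-02 7.7980e+01] gap 13.8 F [-0.6 -0.7  7. ] T [-0.1   0.28 -0.  ] q [-3.300e+00  1.080e+01  1.013e+02 -1.000e-01  6.770e+01  8.700e+00]
shift mm [ 0.  -1.2  2.9]
rotvec [ 0.0031  0.0007 -0.0003]
```

Call:
carry_out(increments=[[[0, -0.0005, 0.001], [0.001, 0, 0], 1], [[0, 0, 0.001], [0, 0, 0], 1]])

```text
time: 11.25
tool_pos: [562.1, 18.1, 49.9]
tcp_rot: [179.8, 0.0, 78.0]
ft_force: [-5.7, 1.4, 9.0]
finger_gap: 14.3
```

Run:
```python
from bench import r
from h import *
go(r,[560.6,18.5,47],78)
s=snap(r,'wrist','w9');t=snap(r,'scene','s9')
cv2.imwrite('pics/w9c.png',np.hstack([cv2.resize(s['image'][190:310,206:306],None,fx=4,fy=4,interpolation=cv2.INTER_CUBIC),cv2.resize(t['image'][120:240,210:310],None,fx=4,fy=4,interpolation=cv2.INTER_CUBIC)]))
```

```text
t 11.25 pos [562.11  18.15  49.94] rpy [1.7979e+02 4.0000e-02 7.7990e+01] gap 14.3 F [-5.7  1.4  9. ] T [0.06 1.15 0.03] q [-3.300e+00  1.090e+01  1.013e+02 -1.000e-01  6.760e+01  8.700e+00]
shift mm [ 0.  -1.6  2.9]
rotvec [ 0.0036  0.0007 -0.0002]
```

View pics/w9c.png

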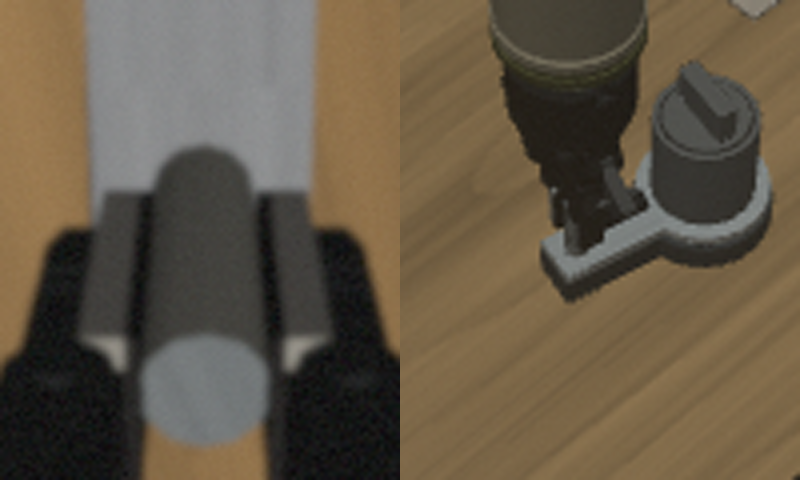

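Call:
carry_out(increments=[[[0, -0.001, 0.0005], [0.002, 0, 0], 1], [[0, 0, 0], [0, 0, 0], 0], [[0, 0, 0], [0, 0, 0], 0], [[0, 0, 0], [0, 0, 0], 0], [[0, 0, 0], [0, 0, 0], 0], [[0, 0, 0], [0, 0, 0], 0]])

```text
time: 11.95
tool_pos: [561.7, 18.4, 49.9]
tcp_rot: [179.8, 0.0, 78.0]
ft_force: [0.7, 0.2, 0.2]
finger_gap: 84.6
```

Run:
```python
from bench import r
from h import *
go(r,[560.6,18.5,150],78)
s=snap(r,'wrist','w10');t=snap(r,'scene','s10')
cv2.imwrite('pics/w10c.png',np.hstack([cv2.resize(s['image'][190:310,156:356],None,fx=2,fy=2,interpolation=cv2.INTER_CUBIC),cv2.resize(t['image'][120:180,210:310],None,fx=4,fy=4,interpolation=cv2.INTER_CUBIC)]))
```

```text
t 11.95 pos [561.68  18.36  49.93] rpy [1.7983e+02 3.0000e-02 7.7990e+01] gap 84.6 F [0.7 0.2 0.2] T [ 0.03 -0.02  0.05] q [-3.300e+00  1.080e+01  1.013e+02 -1.000e-01  6.770e+01  8.700e+00]
shift mm [-1.000e-01 -8.000e-01 -1.001e+02]
rotvec [ 0.0029  0.0005 -0.0002]
```

View pics/w10c.png

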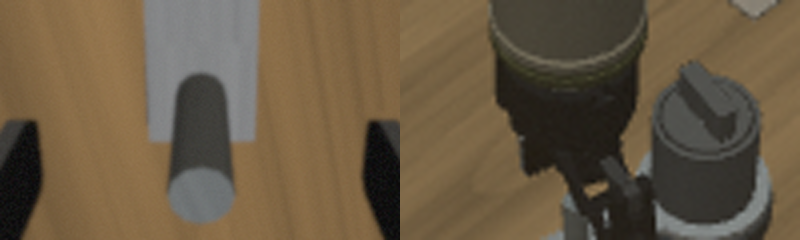

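Call:
carry_out(increments=[[[0, 0, -0.01], [0, 0, 0], 0], [[0, 0, -0.015], [0, 0, 0], 0], [[0, 0, -0.02], [0, 0, 0], 0], [[0, 0, -0.025], [0, 0, 0], 0], [[0, 0, -0.025], [0, 0, 0], 0], [[0, 0, -0.025], [0, 0, 0], 0], [[0, 0, -0.015], [0, 0, 0], 0], [[0, 0, -0.005], [0, 0, 0], 0], [[0, 0, 0], [0, 0, 0], 0]])

```text
time: 12.95
tool_pos: [562.3, 18.5, 205.8]
tcp_rot: [179.4, -0.0, 78.0]
ft_force: [0.0, 0.3, -0.7]
finger_gap: 85.4
```

Run:
```python
from bench import r
from h import *
go(r,[579.5,111,190],168)
s=snap(r,'wrist','w11');t=snap(r,'scene','s11')
cv2.imwrite('pics/w11c.png',np.hstack([s['image'],t['image'][:, :280]]))
```

```text
t 12.95 pos [562.29  18.51 205.79] rpy [ 1.7944e+02 -3.0000e-02  7.7990e+01] gap 85.4 F [ 0.   0.3 -0.7] T [-0.02  0.    0.08] q [-3.3  1.9 93.8 -0.1 83.7  8.7]
shift mm [94.  -2.6 15.8]
rotvec [ 0.0081  0.0073 -1.5709]
```

View pics/w11c.png

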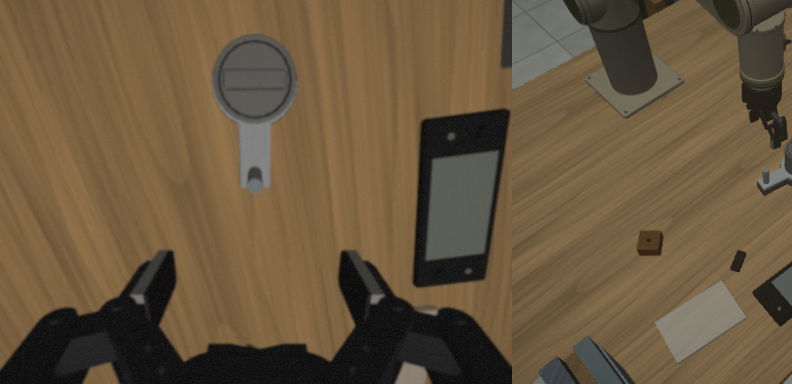

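Run:
```python
from h import *
s=load('w11');t=load('scene0');t=load('s11')
cv2.imwrite('pics/z.png',np.hstack([cv2.resize(s['image'][30:200,205:305],None,fx=3.5,fy=3.5,interpolation=cv2.INTER_CUBIC),cv2.resize(t['image'][115:200,235:315],(420,595),interpolation=cv2.INTER_CUBIC) if 0 else cv2.resize(t['image'][115:200,235:315],None,fx=5,fy=7,interpolation=cv2.INTER_CUBIC)]))
```

```text
(no output)
```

View pics/z.png

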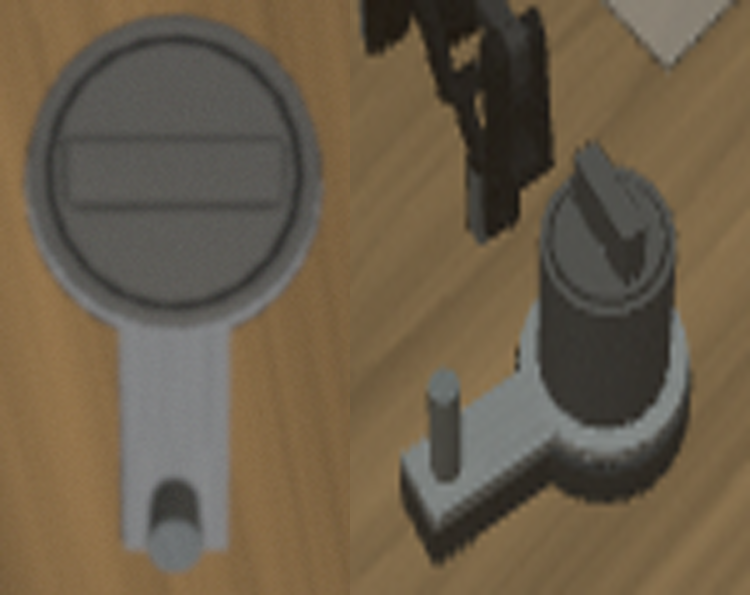

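Run:
```python
from h import *
s=load('w11');t=load('s11')
p=lambda x,y:((x+.5)/3.5-.5+205,(y+.5)/3.5-.5+30)
print(tri([(s,*p(176,546)),(t,253.2,170)]))
print(onz(s,*p(174,172),127),onz(s,*p(175,170),101)); a=onz(s,*p(67,171),127);b=onz(s,*p(281,173),127);print(a,b,np.degrees(np.arctan2(b[1]-a[1],b[0]-a[0])))
```

```text
(array([560.9754908 ,  18.15977393,  79.64623872]), [np.float64(0.7731782162128155), np.float64(0.7731782162128692)])
[581.03125175 111.91555398 127.        ] [581.63328271 113.47620048 101.        ]
[559.65165609 116.6401033  127.        ] [602.46544165 107.19674158 127.        ] -12.438470033671637
```

Call:
carry_out(increments=[[[0, 0, 0], [0.008, 0, -0.14], 0], [[0, 0, 0], [0, 0, -0.14], 0], [[0, 0, 0], [0, 0, -0.14], 0], [[0, 0, 0], [0, 0, -0.14], 0], [[0, 0, 0], [0, 0, -0.14], 0], [[0, 0, 0], [0, 0, -0.14], 0], [[0, 0, 0], [0, 0, -0.14], 0], [[0, 0, 0], [0, 0, -0.14], 0], [[0, 0, 0], [0, 0, -0.14], 0], [[0, 0, 0], [0, 0, -0.14], 0], [[0, 0, 0], [0, 0, -0.1], 0], [[0, 0, 0], [0, 0, 0], 0]])

```text
time: 14.25
tool_pos: [550.5, 19.1, 183.7]
tcp_rot: [-179.7, -1.9, 167.4]
ft_force: [0.0, -0.1, -0.6]
finger_gap: 85.7
```

Run:
```python
from bench import r
from h import *
go(r,[580.5,112,180],167.7)
```

```text
t 14.25 pos [550.5   19.1  183.71] rpy [-179.68   -1.91  167.44] gap 85.7 F [ 0.  -0.1 -0.6] T [ 0.02 -0.08 -0.  ] q [ -3.3   3.3  94.7  -0.   83.9 -80.8]
shift mm [-9.2 97.2  2.9]
rotvec [-0.0056 -0.0334 -0.0044]
```

Call:
carry_out(increments=[[[-0.001, 0.012, 0], [-0.003, -0.015, 0], 0], [[-0.001, 0.016, 0], [0, -0.01, 0], 0], [[-0.001, 0.018, 0], [0, -0.005, 0], 0], [[-0.001, 0.018, 0], [0, 0, 0], 0], [[-0.001, 0.014, 0], [0, 0, 0], 0], [[-0.001, 0.008, 0], [0, 0, 0], 0], [[0, 0.003, 0], [0, 0, 0], 0], [[0, 0, 0], [0, 0, 0], 0]])

```text
time: 15.05
tool_pos: [575.4, 111.3, 178.5]
tcp_rot: [-179.9, -0.3, 166.4]
ft_force: [-0.8, -1.6, -0.3]
finger_gap: 85.4
```

Run:
```python
from bench import r
from h import *
go(r,[580.5,112,150],167.7)
```

```text
t 15.05 pos [575.37 111.33 178.49] rpy [-179.85   -0.35  166.39] gap 85.4 F [-0.8 -1.6 -0.3] T [-0.01 -0.05  0.  ] q [  6.    7.4  90.9  -0.   82.1 -70.4]
shift mm [-5.   1.9 28.5]
rotvec [-0.0025 -0.0061 -0.0229]
```

Call:
carry_out(increments=[[[-0.002, 0.0005, 0.004], [-0.002, -0.004, -0.012], 0], [[-0.002, 0, 0.005], [0, 0, -0.005], 0], [[-0.001, 0, 0.005], [0, 0, 0], 0], [[0, 0, 0.005], [0, 0, 0], 0], [[0, 0, 0], [0, 0, 0], 0], [[0, 0, 0], [0, 0, 0], 0]])

```text
time: 15.65
tool_pos: [580.3, 108.1, 157.0]
tcp_rot: [-179.9, -0.2, 167.3]
ft_force: [0.1, -0.3, 0.3]
finger_gap: 85.5
```

Run:
```python
from bench import r
from h import *
go(r,[580.5,112,105],167.7)
s=snap(r,'wrist','w12');cv2.imwrite('pics/w12c.png',s['image'])
print(proj(s,[[580.5,112,127],[580.5,112,101]]))
```

```text
t 15.65 pos [580.28 108.13 156.97] rpy [-1.7992e+02 -1.6000e-01  1.6726e+02] gap 85.5 F [ 0.1 -0.3  0.3] T [ 0.02  0.01 -0.02] q [  5.6   8.8  91.7  -0.   79.7 -71.7]
shift mm [ 0.5  3.9 52. ]
rotvec [-0.0014 -0.0028 -0.0077]
[[261.47690272 227.68357814]
 [260.96043323 212.4488445 ]]
```

View pics/w12c.png

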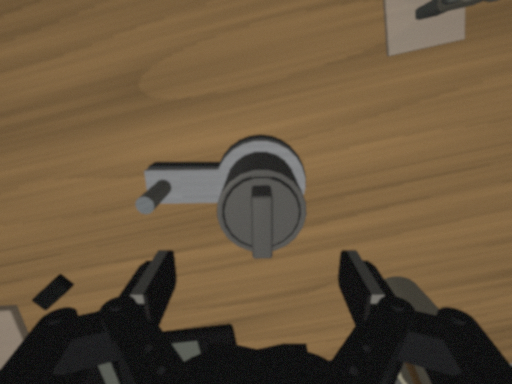

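Run:
```python
from bench import r
from h import *
s=load('w12')
a=onz(s,261,187,127);b=onz(s,262,256.5,127);print(a,b,(a+b)/2,np.degrees(np.arctan2(*(a-b)[[1,0]])),np.linalg.norm(a-b)); print(onz(s,261,212,101))
cv2.imwrite('pics/z2.png',cv2.resize(s['image'][160:270,205:315],None,fx=5,fy=5,interpolation=cv2.INTER_CUBIC))
```

```text
[552.8261588  117.77153584 127.        ] [601.90239564 107.66713677 127.        ] [577.36427722 112.7193363  127.        ] 168.36584188271485 50.10564741499852
[580.15207986 112.10691014 101.        ]
```

View pics/z2.png

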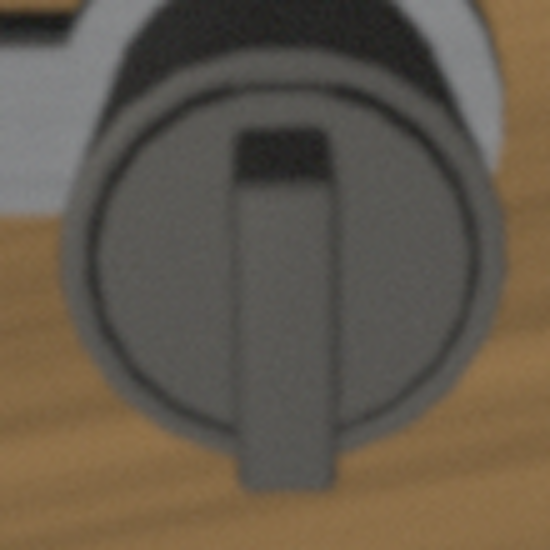

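Call:
carry_out(increments=[[[0, 0.002, 0.006], [0, 0, -0.004], 0], [[0, 0.001, 0.008], [0, 0, 0], 0], [[0, 0, 0.008], [0, 0, 0], 0], [[0, 0, 0.006], [0, 0, 0], 0], [[0, 0, 0.003], [0, 0, 0], 0], [[0, 0, 0], [0, 0, 0], 0]])

```text
time: 16.3
tool_pos: [580.5, 111.5, 122.8]
tcp_rot: [-179.9, -0.2, 167.5]
ft_force: [0.6, 0.3, -1.8]
finger_gap: 85.3
```

Run:
```python
from bench import r
from h import *
go(r,[580.5,112,105],167.7)
```

```text
t 16.3 pos [580.55 111.5  122.83] rpy [-179.91   -0.19  167.53] gap 85.3 F [ 0.6  0.3 -1.8] T [-0.06  0.01 -0.  ] q [  5.9  10.6  93.3  -0.   76.3 -71.6]
shift mm [ 0.1  0.5 17.8]
rotvec [-0.0015 -0.0033 -0.003 ]
```

Call:
carry_out(increments=[[[0, 0.0003, 0.004], [0, -0.002, -0.002], 0], [[0, 0, 0.005], [0, 0, 0], 0], [[0, 0, 0.005], [0, 0, 0], 0], [[0, 0, 0.002], [0, 0, 0], 0], [[0, 0, 0], [0, 0, 0], 0]])

```text
time: 16.8
tool_pos: [580.9, 111.8, 105.8]
tcp_rot: [-179.9, -0.0, 167.6]
ft_force: [-0.3, -0.1, 0.5]
finger_gap: 85.4
```

Run:
```python
from bench import r
from h import *
go(r,[580.5,112,105],167.7)
```

```text
t 16.8 pos [580.87 111.79 105.82] rpy [-1.7993e+02 -3.0000e-02  1.6765e+02] gap 85.4 F [-0.3 -0.1  0.5] T [-0.05 -0.05  0.02] q [  6.   11.5  94.2  -0.1  74.3 -71.7]
shift mm [0.4 0.1 0.8]
rotvec [-0.0013 -0.0004 -0.0009]
```

Close on the wing.

Call:
carry_out(increments=[[[0, 0, 0], [0, 0, 0], 1], [[0, 0, 0], [0, 0, 0], 1], [[0, 0, 0], [0, 0, 0], 1], [[0, 0, 0], [0, 0, 0], 1], [[0, 0, 0], [0, 0, 0], 1], [[0, 0, 0], [0, 0, 0], 1], [[0, 0, 0], [0, 0, 0], 1]], newtons=80)

```text
time: 17.5
tool_pos: [581.4, 111.7, 106.8]
tcp_rot: [-179.9, 0.0, 167.6]
ft_force: [-0.9, -0.4, 0.5]
finger_gap: 12.5
```

Run:
```python
from bench import r
from h import *
go(r,[580.5,112,105],167.7)
```

```text
t 17.5 pos [581.41 111.69 106.84] rpy [-1.7994e+02  4.0000e-02  1.6764e+02] gap 12.5 F [-0.9 -0.4  0.5] T [0.01 0.03 0.  ] q [  6.   11.5  94.2  -0.1  74.4 -71.7]
shift mm [1.  0.1 1.8]
rotvec [-0.0011  0.0008 -0.001 ]
```

Call:
carry_out(increments=[[[0, 0, 0], [0, 0, -0.05], 1], [[0, 0, 0], [0, 0, -0.05], 1], [[0, 0, 0], [0, 0, -0.05], 1]])

```text
time: 17.8
tool_pos: [581.4, 111.7, 106.8]
tcp_rot: [-179.9, 0.0, 176.5]
ft_force: [-1.4, 0.4, 0.3]
finger_gap: 12.5
```

Run:
```python
from bench import r
from h import *
go(r,[581.4,111.7,106.8],None)
```

```text
t 17.8 pos [581.4  111.75 106.81] rpy [-1.7994e+02  3.0000e-02  1.7646e+02] gap 12.5 F [-1.4  0.4  0.3] T [-0.03  0.02 -0.07] q [  6.   11.5  94.2  -0.1  74.4 -80.5]
shift mm [-0. -0.  0.]
```

Call:
carry_out(increments=[[[0, 0, 0], [0, 0, -0.05], 1], [[0, 0, 0], [0, 0, -0.05], 1], [[0, 0, 0], [0, 0, -0.05], 1]])

```text
time: 18.1
tool_pos: [581.4, 111.9, 106.8]
tcp_rot: [-180.0, 0.0, -174.6]
ft_force: [-0.3, 0.6, 2.2]
finger_gap: 12.6
```

Run:
```python
from bench import r
from h import *
go(r,[581.4,111.7,106.8],None)
s=snap(r,'scene','s13');w=snap(r,'wrist','w13')
cv2.imwrite('pics/z3.png',np.hstack([cv2.resize(s['image'][90:210,220:320],None,fx=4,fy=4,interpolation=cv2.INTER_CUBIC),cv2.resize(w['image'][200:320,206:306],None,fx=4,fy=4,interpolation=cv2.INTER_CUBIC)]))
```

```text
t 18.1 pos [581.43 111.86 106.83] rpy [-1.7995e+02  3.0000e-02 -1.7459e+02] gap 12.6 F [-0.3  0.6  2.2] T [-0.02  0.1  -0.06] q [  6.   11.5  94.2  -0.   74.4 -89.4]
shift mm [ 0.  -0.2  0. ]
```

View pics/z3.png

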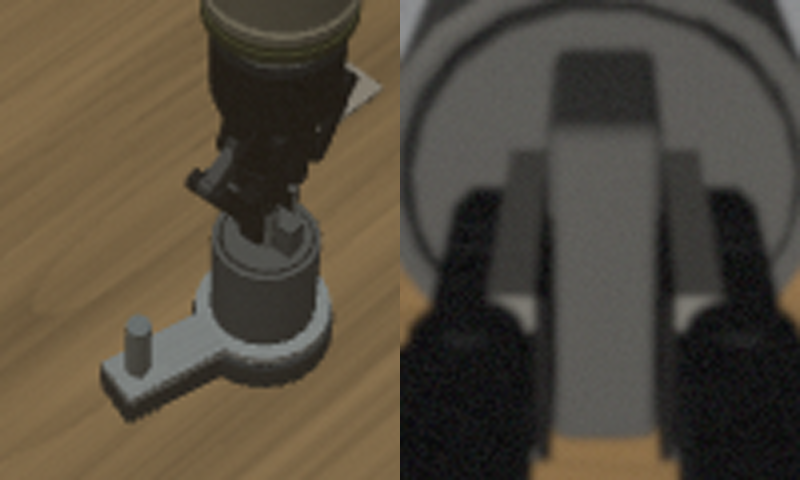

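Call:
carry_out(increments=[[[0, 0, 0], [0, 0, -0.05], 1], [[0, 0, 0], [0, 0, -0.05], 1], [[0, 0, 0], [0, 0, -0.05], 1]])

```text
time: 18.5
tool_pos: [581.5, 112.0, 106.9]
tcp_rot: [-180.0, 0.0, -166.1]
ft_force: [-0.4, -0.6, 0.6]
finger_gap: 11.9
```

Run:
```python
from bench import r
from h import *
go(r,[581.4,111.7,106.8],None)
```

```text
t 18.5 pos [581.48 111.98 106.87] rpy [-1.7996e+02  4.0000e-02 -1.6613e+02] gap 11.9 F [-0.4 -0.6  0.6] T [ 0.02  0.07 -0.09] q [  6.   11.4  94.2  -0.   74.4 -97.9]
shift mm [ 0.1 -0.3  0.1]
```

Call:
carry_out(increments=[[[0, 0, 0], [0, 0, -0.05], 1], [[0, 0, 0], [0, 0, -0.05], 1], [[0, 0, 0], [0, 0, -0.05], 1], [[0, 0, 0], [0, 0, -0.05], 1], [[0, 0, 0], [0, 0, -0.05], 1], [[0, 0, 0], [0, 0, -0.05], 1], [[0, 0, 0], [0, 0, -0.05], 1], [[0, 0, 0], [0, 0, -0.05], 1]])

```text
time: 19.3
tool_pos: [581.7, 111.6, 108.3]
tcp_rot: [-179.9, 0.0, -143.1]
ft_force: [0.3, 1.1, 0.9]
finger_gap: 12.6
```

Run:
```python
from bench import r
from h import *
go(r,[581.4,111.7,106.8],None)
```

```text
t 19.3 pos [581.74 111.61 108.32] rpy [-1.799e+02  3.000e-02 -1.431e+02] gap 12.6 F [0.3 1.1 0.9] T [0.01 0.03 0.02] q [ 5.900e+00  1.140e+01  9.410e+01 -1.000e-01  7.450e+01 -1.209e+02]
shift mm [0.2 0.3 1.5]
```

Call:
carry_out(increments=[[[0, 0, 0], [0, 0, -0.05], 1], [[0, 0, 0], [0, 0, -0.05], 1], [[0, 0, 0], [0, 0, -0.05], 1], [[0, 0, 0], [0, 0, -0.05], 1], [[0, 0, 0], [0, 0, -0.05], 1], [[0, 0, 0], [0, 0, -0.05], 1], [[0, 0, 0], [0, 0, -0.03], 1], [[0, 0, 0], [0, 0, 0], 1]])

```text
time: 20.1
tool_pos: [581.7, 111.6, 108.3]
tcp_rot: [-179.9, -0.0, -124.1]
ft_force: [0.3, 0.2, 0.5]
finger_gap: 12.3
```

Run:
```python
from bench import r
from h import *
go(r,[581.4,111.7,106.8],None)
w=snap(r,'wrist','w14')
cv2.imwrite('pics/z4.png',w['image'])
```

```text
t 20.1 pos [581.7  111.62 108.3 ] rpy [-179.9    -0.   -124.13] gap 12.3 F [0.3 0.2 0.5] T [-0.07  0.06 -0.02] q [ 5.900e+00  1.140e+01  9.410e+01 -1.000e-01  7.450e+01 -1.399e+02]
shift mm [0.1 0.3 1.5]
```

View pics/z4.png

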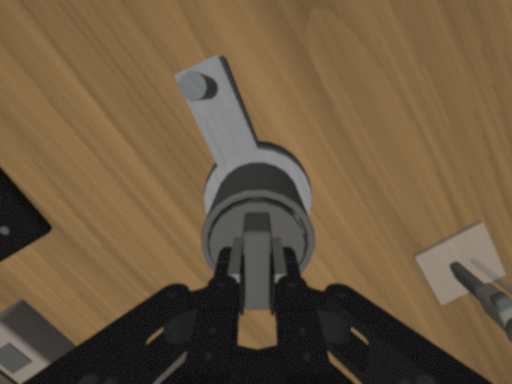

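Call:
carry_out(increments=[[[0, 0, -0.002], [0, 0, 0], 1], [[0, 0, -0.003], [0, 0, 0], 1], [[0, 0, -0.004], [0, 0, 0], 1], [[0, 0, -0.004], [0, 0, 0], 1]])

```text
time: 20.55
tool_pos: [581.0, 111.6, 121.2]
tcp_rot: [-180.0, -0.1, -124.4]
ft_force: [0.3, -0.6, -0.3]
finger_gap: 12.2
```

Run:
```python
from bench import r
from h import *
go(r,[581.4,111.7,106.8],None)
```

```text
t 20.55 pos [581.04 111.63 121.2 ] rpy [-1.7997e+02 -6.0000e-02 -1.2440e+02] gap 12.2 F [ 0.3 -0.6 -0.3] T [ 0.03 -0.04 -0.  ] q [ 5.900e+00  1.060e+01  9.350e+01 -1.000e-01  7.590e+01 -1.396e+02]
shift mm [-0.3 -0.2 14.4]
```

Call:
carry_out(increments=[[[0, 0, -0.006], [0, 0, 0], 1], [[0, 0, -0.007], [0, 0, 0], 1], [[0, 0, -0.008], [0, 0, 0], 1], [[0, 0, -0.01], [0, 0, 0], 1], [[0, 0, -0.01], [0, 0, 0], 1], [[0, 0, -0.01], [0, 0, 0], 1], [[0, 0, -0.008], [0, 0, 0], 1], [[0, 0, -0.004], [0, 0, 0], 1], [[0, 0, -0.001], [0, 0, 0], 1], [[0, 0, 0], [0, 0, 0], 1]])

```text
time: 21.55
tool_pos: [582.3, 111.9, 193.9]
tcp_rot: [-179.8, 0.1, -124.4]
ft_force: [0.2, -0.3, -0.7]
finger_gap: 12.3
```

Run:
```python
from bench import r
from h import *
go(r,[581.4,111.7,106.8],None)
s=snap(r,'scene','s15');w=snap(r,'wrist','w15');t=snap(r,'top','t15')
cv2.imwrite('pics/z5.png',np.hstack([cv2.resize(s['image'][50:210,210:330],None,fx=3.4,fy=3.4,interpolation=cv2.INTER_CUBIC),cv2.resize(w['image'][:],(725,544))[:, 180:560]]))
cv2.imwrite('pics/t15.png',t['image']);go(r,None)
```

```text
t 21.55 pos [582.33 111.86 193.94] rpy [-1.7978e+02  1.0000e-01 -1.2442e+02] gap 12.3 F [ 0.2 -0.3 -0.7] T [ 0.05  0.02 -0.02] q [ 6.000e+00  7.300e+00  8.940e+01 -1.000e-01  8.310e+01 -1.396e+02]
shift mm [ 0.8  1.  87.1]
t 21.7 pos [581.99 111.82 193.26] rpy [-1.7983e+02  7.0000e-02 -1.2442e+02] gap 12.4 F [-0.1  0.6 -1.1] T [0.05 0.02 0.03] q [ 6.000e+00  7.300e+00  8.940e+01 -1.000e-01  8.310e+01 -1.396e+02]
```

View pics/z5.png

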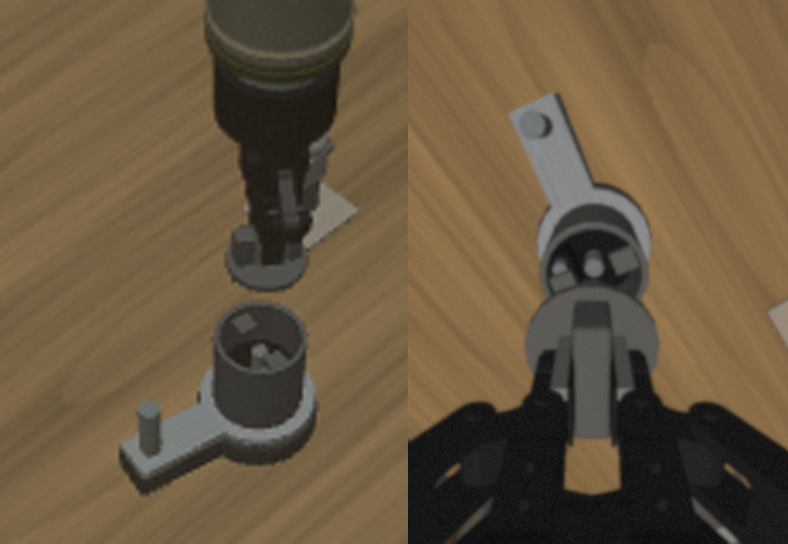

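View pics/t15.png

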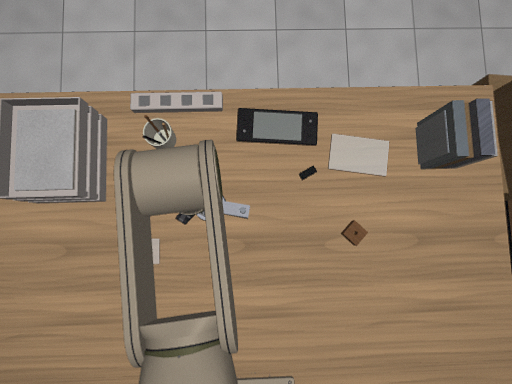

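Call:
carry_out(increments=[[[0, 0, 0], [0, 0, 0], 1], [[0, 0, 0], [0, 0, 0], 1]])

```text
time: 21.9
tool_pos: [581.4, 111.7, 192.2]
tcp_rot: [-179.9, 0.0, -124.4]
ft_force: [0.1, 0.6, -1.3]
finger_gap: 12.3
```

Run:
```python
from bench import r
from h import *
go(r,None); print(r.sense()['qd'].round(2))
a=load('s11')['image'];b=load('s15')['image'];print('pin/ear diff',cv2.absdiff(a,b)[160:195,245:268].max(), 'lower scene diff',cv2.absdiff(load('scene0')['image'],b)[250:,130:360].max())
print(r.hand_in())
```

```text
t 21.9 pos [581.44 111.74 192.18] rpy [-179.9     0.   -124.43] gap 12.3 F [ 0.1  0.6 -1.3] T [-0.02 -0.04 -0.  ] q [ 6.000e+00  7.400e+00  8.950e+01 -1.000e-01  8.310e+01 -1.396e+02]
[0.03 0.23 0.16 0.01 0.   0.06]
pin/ear diff 33 lower scene diff 9
the job is handed in; nothing more can be done
None
```

The canister is pinned and its cap is off. I handed the job in at 21.9 s, with the gripper still holding the cap level about 85 mm above where it was seated.

- **Pin:** I put it through the ear's eyelet until the shoulder met the ear. Contact came at the same tool height as when I picked the pin up, with about 9 N on the wrist. Its top measured 79.6 mm, against 79.1–80 mm in the rest. Both readings are about 2 mm under the nominal 82 mm, which is within the camera calibration.
- **Cap:** It opens anticlockwise, the first way I tried. It turned about 68° with no more than 0.1 N m of resistance and lifted straight off. Its lugs ended about 50 mm clear above the mouth.
- **Surroundings:** In the last pictures the ear and pin had not visibly turned, and the other things on the desk looked where they started. The console, eraser and case area matched the first scene picture to within noise.
- **Weaker check:** The pin and ear patch, compared before and after the cap came off, showed a peak pixel difference of 33. I put this down to edge noise or shadow from the arm, because the pin looked still seated by eye. I did not look into it further.

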